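# Fill the slide-cover gift box with its flat cartons

### The job

Slide back the cover of the wooden gift box, take from the rack the two cartons that are the same size as the one already packed in the box, and stand each upright on edge in an empty slot of the box, right down on the floor. Then slide the cover fully shut. Leave the two odd-sized cartons in the rack, the carton already packed in its slot, and everything else on the table as it is.

Things in the scene. Friction and masses are not known exactly. Their poses are not given: they have to be found in the camera images.
- gift_box: wooden gift box with a sliding cover, fixed; outside 148 (x) x 164 (y) x 104 mm high. Origin: centre of the underside. Walls 8 mm; side walls (+-y) and the -x wall rise 6 mm above the cover; the +x wall is 90 high and the cover slides out over it along +x. Lips on the side walls narrow the mouth to 143 mm in y.
- box_floor (a point): centre of the box's inner floor (132 x 148 mm), 8 mm above the table; axes as the box. Four ridges (9 mm thick, 40 long in y about y = 0, 40 high, tapered above 28) leave three slots 23 mm wide at x = -42, -10 and 22, each for one carton, width along y, with finger room beyond both its ends. One slot is filled, two are empty.
- cover (a joint): sliding cover, m: 0 = fully shut against the -x wall, 0.112 = slid right back along the box's +x (front edge at x = +46 mm, all slots uncovered, cover overhanging the +x wall by 110 mm). Starts shut or up to 25 mm ajar. Takes about 3 N, stays where left. Plate 144 mm wide, 6 thick, its top 98 mm above the table.
- cover_handle (a point): middle of the top of the cover's wooden grip bar: 14 mm thick along the box's x, 50 long along its y, 30 high above the cover plate; 128 mm above the table; moves with the cover (at x = +10 mm of the box's centre when shut). Axes as the gift box.
- gap_a: paper pad (19 x 54 mm, 1 mm, flat) on the floor of an EMPTY slot of the gift box; its origin, at the height of the box floor, is where the underside centre of a carton should come to stand. x across the slot, y along it. Which slots are empty varies.
- gap_b: paper pad (19 x 54 mm, 1 mm, flat) on the floor of an EMPTY slot of the gift box; its origin, at the height of the box floor, is where the underside centre of a carton should come to stand. x across the slot, y along it. Which slots are empty varies.
- carton_packed: the carton already standing in the gift box, the pattern for the set: 60 wide x 80 high x 18 mm thick. Origin: centre of its underside as it stands; x runs through its thickness, y along its width, z up.
- rack: low wooden stock rack, fixed: base 170 (x) x 84 (y) x 8 mm, five ridges (13 mm thick, 40 long in y about y = 0, rising 40 above the base, tapered above 28) leave four slots 23 mm wide at x = -54, -18, 18 and 54, one carton in each, its width along y. Origin: centre of the underside.
- carton_a: full-size flat kraft carton with a red band, rigid, 60 wide x 80 high x 18 mm thick, about 120 g, standing on its 60 x 18 edge in one of the rack's slots (which one varies; it may be any of the four). Origin: centre of its underside as it stands; x runs through its thickness, y along its width, z up.
- carton_b: full-size flat kraft carton with a red band, rigid, 60 wide x 80 high x 18 mm thick, about 120 g, standing on its 60 x 18 edge in one of the rack's slots (which one varies; it may be any of the four). Origin: centre of its underside as it stands; x runs through its thickness, y along its width, z up.
- carton_low: low carton, 60 wide x 54 high x 18 thick (too low for the set), standing in the rack, to be left there. Origin: centre of its underside as it stands; x runs through its thickness, y along its width, z up.
- carton_narrow: narrow carton, 40 wide x 80 high x 18 thick (too narrow for the set), standing in the rack, to be left there. Origin: centre of its underside as it stands; x runs through its thickness, y along its width, z up.
- canister: bystander: dark steel canister, 68 mm across, 170 high, standing between the rack and the box. Origin under its centre.
- stamp: bystander: wooden hand stamp, 44 mm across, 72 high. Origin under its centre.
- jar: bystander: amber glass jar, 72 mm across, 100 high. Origin under its centre.
- tin: bystander: small aluminium tin, 52 mm across, 45 high, standing behind the box under the place where the cover slides out (the cover passes clear above it). Origin under its centre.
- cup: bystander: white cup, 76 mm across, 85 high. Origin under its centre.
- bundle: bystander: closed small box lying flat, 120 x 80 x 35 mm. Origin under its centre.
Things that resemble listed ones, but are neither listed nor needed, are in the scene too. Leave any turquoise look-alike of the carton_b alone.

How it is judged:
By the outcome, as a careful person would: the job done as asked, in the order asked, and still so for the second after the job is handed in, with the robot touching nothing.
It also fails if it takes over 72 s, if anything falls off the work surface, if the arm or the gripper's body presses on something with over 40 N, if the wrist force passes 120 N, or if a joint passes its speed limit or range.

### The arm

A 6-joint arm with a two-finger parallel gripper is mounted at the origin on the work surface. World frame = base frame: x ahead of the robot, y to its left, z up, the work surface at z = 0. Lengths are in mm, angles in rad, forces in N, time in s.
With the tool pointing down it reaches from about 300 to 750 mm from the base axis. Payload 8.5 kg.
Tool frame: the origin (TCP) lies between the finger pads; the fingertips stand 17 mm ahead of it and the grasp point (between the pads) lies 2 mm behind it; z points along the fingers, x is the direction in which the jaws open and shut, and the axes are right-handed (so a half turn about z gives the same grasp; the last joint's range is limited). The gripper opens to 88 mm and grips with 3 to 60 N. Pads are 18 mm wide; open, the fingers measure 123 mm over their backs; the gripper's body (75 mm by 187 mm) begins 45 mm behind the grasp point.
Start: joints at [-1.388, 0.381, 1.297, -0, 1.464, -0.215], TCP at [213.058, -507.037, 255.748] pointing down, gripper open.
Joint ranges: [-3.11, 3.11], [-0.89, 2.33], [0.22, 2.48], [-1.42, 4.56], [0.17, 2.85], [-2.88, 2.88]. Speed limits (rad/s): [2.39, 2.39, 3.14, 3.14, 3.14, 3.14].

### API

Orientations are given as a unit quaternion [w, x, y, z].
In Python, from station import observe, capture, camera_model, finish_job gives the robot as it stands.
- The arm moves only by the tool servo_tool, never from a script. Its argument "moves" is one flat list of numbers, 6 for each row, row after row: the shift along the world's x, y, z in mm, then the turn, a rotation vector about the world's x, y, z in degrees. In form: [x, y, z, ax, ay, az, x, y, z, ax, ay, az, ...]. A call has 1 to 12 rows; each row shifts and turns the commanded pose from where the row before left it; what a row does not reach is not made up. A row lasts 1/8 s, in which the tool goes at most 62.5 mm and 10.7 degrees, less where a joint would pass 70% of its speed; a pose out of reach is approached as far as the arm can. A call with a gripper value outside its range is refused whole. "fingers" is the opening, from 0 (shut) to 1 (fully open), set as the call begins (left out, the last holds). The fingers move at their own pace and stop on an object; the grip force is fixed at half the most. Time passes only in rows, so rows that do not move let the fingers close. It gives the time, the measured TCP pose, the force and the opening at its end, in the units of the state.
- observe(): the state, without advancing time (a new reading comes with each control period).
- capture(name): name is "side" or "top" or "wrist"; returns (picture, depth): 480x640x3 uint8, red, green, blue; 480x640 float32, mm along the optical axis (not along the pixel's ray), 0 where there is no reading.
- camera_model(name): a dict with "intrinsics" (3x3 intrinsics, pixels), "k1" (the pictures are not rectified: a ray, as slopes to the right and down, at radius r is drawn at 1 + k1 r^2 times it, then the intrinsics apply), "origin" and "rotation" of the camera in the world; the wrist camera has in their place "T_tool_cam" (4x4, takes a point from camera to tool coordinates, whose origin is the TCP and whose axes are the tool frame's). Camera axes: x right, y up, looking along -z (the intrinsics and any distortion apply to the point x, -y, -z); pixel columns grow to the right and rows downward; lengths in mm; the calibration is good to about 2 mm. A picture is of the moment at which its call begins: read the wrist's pose just before it. camera_model takes no time and is no camera call.
- finish_job(): hands the job in, once; it reports no verdict.
The state is a dict: "time_s": time; "qpos": joint angles; "dq": joint speeds; "effort": joint torques, N m; "eef_pos": TCP position; "eef_rot": TCP orientation; "wrist_force": force on the tool from outside, world axes, zero at the start; "wrist_torque": the same for the moment, N m; "opening": finger opening in mm.
Only numpy, scipy, OpenCV 4.12 (cv2) and the standard library are available. Lean on these libraries where they do the work, as an engineer would, in place of code of your own. Each camera call takes 0.05 s, during which the arm holds its last target.

## Working session

There is one attempt and no reset: what is moved stays moved. The work goes in short steps, Python scripts to look and compute and a tool call to move; the robot and the scene stay as the last step left them, time stands still between calls to the robot, and variables do not carry over. Pictures are saved under pics/ and viewed, and the job is handed in when it is done.

Besides the shell and the picture viewer there is one more tool, called after "Call:" as name(argument=value, ...), one argument or row to a line, values as JSON. servo_tool: Moves the arm, as the interface text tells. Its arguments: {"type":"object","properties":{"moves":{"type":"array","items":{"type":"number"}},"fingers":{"type":"number"}},"required":["moves"]}

```bash
ls; mkdir -p pics
cat > h.py <<'E'
import numpy as np, cv2
from station import observe, capture, camera_model
def save(n,im): cv2.imwrite('pics/'+n+'.png',im[:,:,::-1])
E
python3 - <<'E'
from h import *
print(observe())
for n in ('top','side'):
    im,d=capture(n); save(n+'1',im); np.save('d_'+n+'1.npy',d); np.save('i_'+n+'1.npy',im); print(n,camera_model(n), (d>0).mean())
print(camera_model('wrist'))
E
```

```text
pics
{'time_s': 0.0, 'qpos': array([-1.38830914e+00,  3.81198890e-01,  1.29827007e+00,  7.16519687e-06,
        1.46360196e+00, -2.15276771e-01]), 'dq': array([-1.87356920e-03, -2.64924919e-04, -5.42422505e-04, -1.25562703e-03,
       -7.95704557e-04,  8.30622800e-05]), 'effort': array([ 3.23090744e-04, -4.37927520e+01, -2.24562299e+01,  7.13796378e-02,
        3.52529471e-02, -8.47631895e-05]), 'eef_pos': array([ 213.00938632, -506.7930497 ,  255.13306406]), 'eef_rot': array([-5.33618011e-04,  8.32873450e-01, -5.53462980e-01, -5.11445128e-04]), 'wrist_force': array([ 0.46114968, -0.35241648,  0.31699647]), 'wrist_torque': array([-0.00483184, -0.02978707,  0.01770763]), 'opening': 87.94175076142724}
top {'intrinsics': array([[594.01239816,   0.        , 321.82430976],
       [  0.        , 594.01239816, 235.93252674],
       [  0.        ,   0.        ,   1.        ]]), 'k1': 0.05890591999441356, 'origin': array([ 290.51351353,   -2.61793668, 1773.18667792]), 'rotation': array([ 0.71042457,  0.04944567, -0.04947895, -0.70028843])} 0.9961360677083333
side {'intrinsics': array([[494.81
[... 177 characters left out ...]
 array([  70.42622539,  847.55741968, 1043.91815106]), 'rotation': array([-0.22640346, -0.0848488 ,  0.37821401,  0.89358621])} 0.9960384114583334
{'intrinsics': array([[349.9276914 ,   0.        , 320.80580003],
       [  0.        , 349.9276914 , 241.67201444],
       [  0.        ,   0.        ,   1.        ]]), 'k1': -0.03874439231463345, 'T_tool_cam': array([[ 9.99999961e-01, -2.47755767e-04, -1.27601466e-04,
        -4.54610806e-01],
       [-2.73754748e-04, -9.59032893e-01, -2.83294607e-01,
        -7.43334459e+01],
       [-5.21861306e-05,  2.83294631e-01, -9.59032924e-01,
        -1.28394906e+02],
       [ 0.00000000e+00,  0.00000000e+00,  0.00000000e+00,
         1.00000000e+00]])}
```

View pics/top1.png

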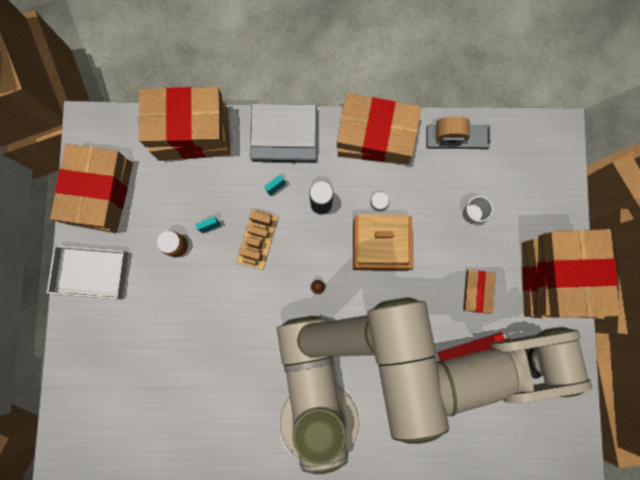

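View pics/side1.png

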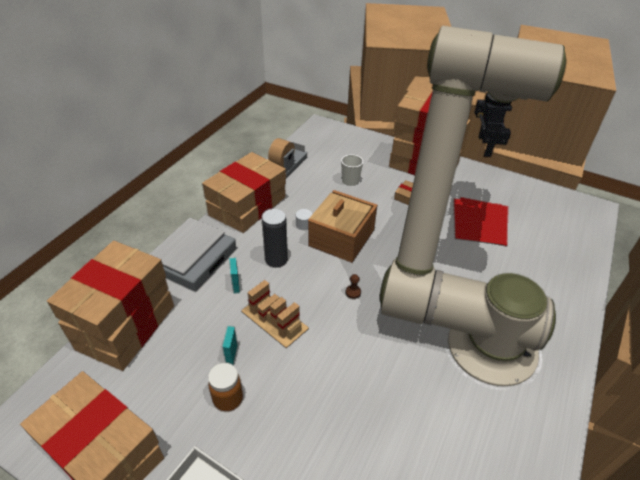

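The top view shows the box at about (383,242), the rack at (257,240), the canister at (321,197), the tin at (380,200), and turquoise look-alikes at (275,184) and (207,223). Next I'll turn depth into world points for the rack and the box.

```bash
cat >> h.py <<'E'
from scipy.spatial.transform import Rotation as R
def campose(n,obs=None):
    m=camera_model(n)
    if n!='wrist':
        q=m['rotation']; return m,R.from_quat(np.r_[q[1:],q[0]]).as_matrix(),np.array(m['origin'])
    q=obs['eef_rot']; Rt=R.from_quat(np.r_[q[1:],q[0]]).as_matrix(); T=m['T_tool_cam']
    return m,Rt@T[:3,:3],Rt@T[:3,3]+obs['eef_pos']
def rays(n,uv,obs=None):
    m,Rm,o=campose(n,obs)
    k=m['intrinsics']; uv=np.asarray(uv,float).reshape(-1,1,2)
    p=cv2.undistortPoints(uv,k,np.array([m['k1'],0,0,0.])).reshape(-1,2)
    d=np.c_[p[:,0],-p[:,1],-np.ones(len(p))]
    return o,d@Rm.T
def cloud(n,depth,obs=None):
    v,u=np.mgrid[:480,:640]
    o,d=rays(n,np.c_[u.ravel(),v.ravel()],obs)
    P=o+d*depth.reshape(-1,1); P[depth.ravel()==0]=np.nan
    return P.reshape(480,640,3)
def project(n,P,obs=None):
    m,Rm,o=campose(n,obs); c=(np.atleast_2d(P)-o)@Rm
    x=c[:,0]/-c[:,2]; y=-c[:,1]/-c[:,2]; r=x*x+y*y; s=1+m['k1']*r
    k=m['intrinsics']; return np.c_[k[0,0]*x*s+k[0,2],k[1,1]*y*s+k[1,2]]
def plane(n,uv,z,obs=None):
    o,d=rays(n,uv,obs); return o+d*((z-o[2])/d[:,2])[:,None]
E
python3 - <<'E'
from h import *
im=np.load('i_top1.npy');d=np.load('d_top1.npy');C=cloud('top',d);np.save('C_top1.npy',C)
# heightmap
print('table z',np.nanmedian(C[300:340,150:250,2]))
for nm,(u0,u1,v0,v1) in dict(box=(340,425,200,285),rack=(225,290,195,280)).items():
    s=cv2.resize(im[v0:v1,u0:u1],None,fx=7,fy=7,interpolation=cv2.INTER_CUBIC); save('top1_'+nm,s)
for nm,(u,v) in dict(canister=(321,187),tin=(380,200),jar=(169,241),cup=(478,209),stamp=(318,286)).items():
    print(nm,C[v,u])
im=np.load('i_side1.npy')
save('side1_rack',cv2.resize(im[180:350,200:400],None,fx=4,fy=3.5,interpolation=cv2.INTER_CUBIC))
E
```

```text
table z -0.6915549025935661
canister [651.50081762   3.13085884 174.9744139 ]
tin [ 644.39796021 -171.85903674   43.10737491]
jar [506.28196354 432.53473127  94.67891625]
cup [ 627.91075089 -469.58043879    7.91683605]
stamp [385.41990488   7.85670074  76.41764633]
```

View pics/top1_rack.png

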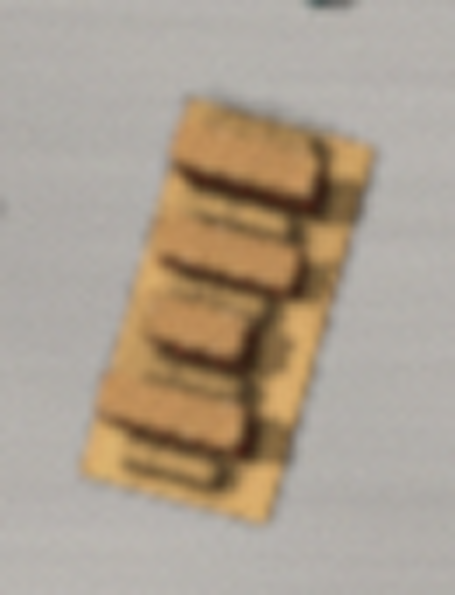

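View pics/top1_box.png

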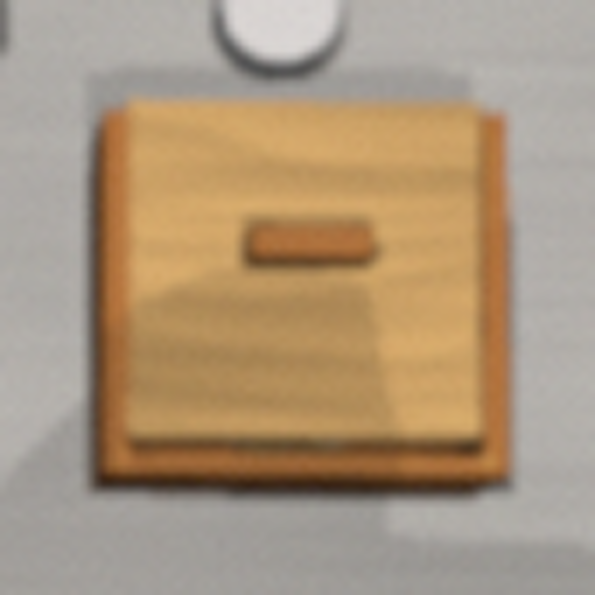

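View pics/side1_rack.png

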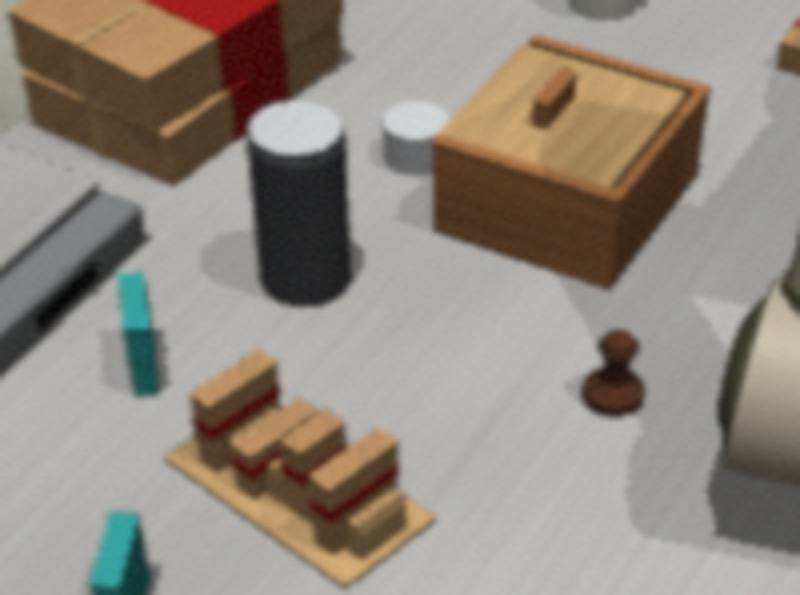

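The rack, from far to near (top-view pixels): a full-size carton at ~(260,216), a low one at ~(258,232), a narrow one at ~(253,243), and a full-size one at ~(250,255). The turquoise ones stand outside the rack. I'll confirm sizes with depth.

```bash
cat > m.py <<'E'
from h import *
C=np.load('C_top1.npy')
def rect(mask):
    P=C[mask][:,:2].astype(np.float32); (c,s,a)=cv2.minAreaRect(P); return np.round(c,1),np.round(s,1),round(a,2),len(P)
m=np.zeros((480,640),bool); m[205:272,232:284]=1
z=C[...,2]
print('rack z>4',rect(m&(z>4)))
for lo,hi in((75,100),(52,72)):
    n,l=cv2.connectedComponents((m&(z>lo)&(z<hi)).astype(np.uint8),connectivity=4)
    for i in range(1,n):
        if (l==i).sum()>8: print(lo,hi,rect(l==i),np.median(z[l==i]))
m[:]=0; m[205:280,345:420]=1
print('box',rect(m&(z>80))); 
b=m&(z>110); print('handle',rect(b),np.median(z[b]))
b=m&(z>90)&(z<100); print('cover',rect(b),np.median(z[b]))
b=m&(z>101)&(z<108); print('rims',rect(b),np.median(z[b]))
E
python3 m.py
```

```text
rack z>4 (array([531.2, 192.2]), array([200.4, 153.7]), 1.33, 1729)
75 100 (array([581.4, 180.4]), array([59.9, 19.4]), 75.35, 142) 87.20343248020833
75 100 (array([512.1, 198.4]), array([39.8, 18.7]), 74.49, 93) 86.25275756474116
75 100 (array([477.4, 207.5]), array([60.7, 18.4]), 75.49, 139) 87.6071016585629
52 72 (array([546.7, 189.6]), array([59.3, 18.9]), 75.38, 127) 61.415257899525386
box (array([ 516.7, -173.8]), array([154.1, 164.3]), 0.67, 3001)
handle (array([ 510.8, -171.1]), array([158.5, 136.4]), 89.14, 120) 125.64696424425108
cover (array([ 517., -174.]), array([153.5, 163.4]), 0.87, 1646) 96.50646933468147
rims (array([ 515.9, -173.8]), array([152.2, 163.9]), 0.67, 869) 103.56240302687252
```

Depth confirms that the full-size cartons are the two outer ones. They measure 60x18 with tops at ~87, at (581,180) and (477,207). The inner two are 54 high and 40 wide. I'll move above the cover handle and look with the wrist camera.

Call:
servo_tool(
  moves=[32,33,0,0,0,6.8,32,33,0,0,0,6.8,32,33,0,0,0,6.8,32,33,0,0,0,6.8,32,33,0,0,0,6.8,32,33,0,0,0,6.8,32,33,0,0,0,6.8,32,33,0,0,0,6.8,32,33,0,0,0,6.8,31,38,0,0,0,6.8,0,0,0,0,0,0,0,0,0,0,0,0],
  fingers=0.6,
)

```text
time_s: 1.6
eef_pos: [531.7, -172.3, 255.4]
eef_rot: [-0.0, 1.0, 0.007, -0.0]
wrist_force: [-0.2, -0.7, -0.5]
opening: 52.8
```

```bash
cat > w.py <<'E'
import sys
from h import *
n=sys.argv[1]; o=observe(); im,d=capture('wrist'); C=cloud('wrist',d,o); np.savez(n+'.npz',im=im,d=d,C=C,pos=o['eef_pos'],rot=o['eef_rot']); save(n,im)
print(o['time_s'],o['eef_pos'],R.from_quat(np.r_[o['eef_rot'][1:],o['eef_rot'][0]]).as_matrix()[:,0], (d>0).mean())
E
python3 w.py w1
```

```text
1.6 [ 531.74461351 -172.25206729  255.41210243] [ 9.99913083e-01  1.31571141e-02 -8.47057809e-04] 0.9959928385416666
```

View pics/w1.png

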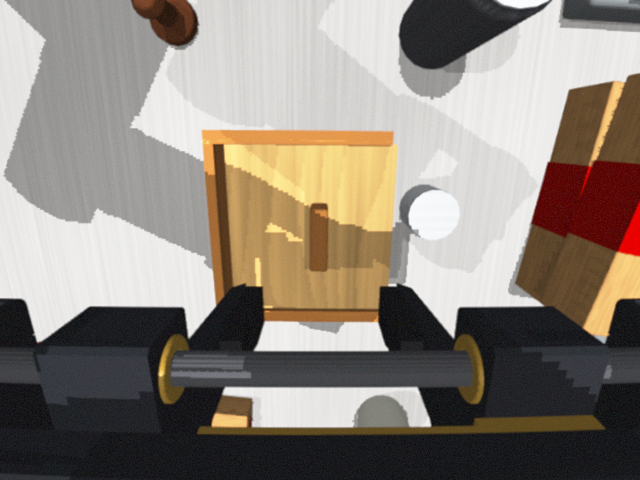

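The wrist view shows the cover handle at (318,237) and the tin at (433,213). The gap at the left, by the -x wall, shows the cover slightly ajar.

Run:
```python
from h import *
D=np.load('w1.npz');C=D['C'];z=C[...,2]
def rect(m):
    (c,s,a)=cv2.minAreaRect(C[m][:,:2].astype(np.float32)); return np.round(c,1),np.round(s,1),round(a,2),round(float(np.median(z[m])),1),m.sum()
m=np.zeros((480,640),bool); m[190:285,295:340]=1
print('handle',rect(m&(z>122)&(z<133)))
m[:]=0;m[120:280,190:400]=1
# box -x wall outer edge and +y wall outer edge
r=m&(z>101)&(z<108); P=C[r]
print('rims',P[:,0].min(),P[:,1].max(),rect(r))
c=m&(z>95)&(z<100.5); 
for v in range(170,270,20):
    q=C[v,190:400];zz=q[:,2]; a=q[(zz>95)&(zz<100.5)]; b=q[zz>101]
    print(v,'cover x',a[:,0].min().round(1),a[:,0].max().round(1),'y',a[:,1].mean().round(1),'rim x',q[(zz>101)&(zz<108)][:,0].min().round(1) if ((zz>101)&(zz<108)).any() else None, np.median(a[:,2]))
for u in range(240,390,30):
    q=C[110:200,u];zz=q[:,2]; a=q[(zz>101)&(zz<108)]; print(u,'x',a[:,0].mean(),'+y edge',a[:,1].max(),a[:,1].min())
```

```text
handle (array([ 530.6, -173.2]), array([14. , 49.5]), 0.21, 127.2, np.int64(1162))
rims 438.8506104587154 -91.73632922717073 (array([ 513.5, -154.1]), array([148.5, 123.9]), 0.36, 103.4, np.int64(4155))
170 cover x 447.7 592.1 y -122.7 rim x 439.2 97.2399358675687
190 cover x 448.0 592.0 y -138.9 rim x 439.7 97.44461207524972
210 cover x 447.8 592.5 y -155.5 rim x 440.6 97.39668546664075
230 cover x 447.9 592.0 y -172.7 rim x 440.9 97.29984472070242
250 cover x 447.8 592.4 y -190.5 rim x 440.3 97.41581676239025
240 x 469.33271271005043 +y edge -92.53552496044357 -102.21939511671864
270 x 492.4757775152685 +y edge -92.31673154162814 -102.7526225374638
300 x 515.6320790849306 +y edge -92.82037816048906 -101.73995161491564
330 x 538.7381739540115 +y edge -92.53054936427387 -101.43023060181748
360 x 561.8212595133126 +y edge -92.18367387068898 -101.83769580705017
```

Call:
servo_tool(
  moves=[-1,-1,-40,0,0,0,0,0,-40,0,0,0,0,0,-35,0,0,0,0,0,-20,0,0,0,0,0,0,0,0,0],
)

```text
time_s: 2.28
eef_pos: [530.0, -173.8, 119.8]
eef_rot: [-0.001, 1.0, 0.006, -0.001]
wrist_force: [-0.4, 0.6, -0.5]
opening: 52.9
```

Call:
servo_tool(
  moves=[0,0,0,0,0,0,0,0,0,0,0,0,0,0,0,0,0,0,0,0,0,0,0,0,0,0,0,0,0,0],
  fingers=0,
)

```text
time_s: 2.9
eef_pos: [531.0, -173.0, 121.0]
eef_rot: [0.0, 1.0, 0.007, -0.0]
wrist_force: [-2.1, 0.4, 2.9]
opening: 14.0
```

Gripped at 14 mm. Sliding the cover back.

Call:
servo_tool(
  moves=[8,0,0,0,0,0,12,0,0,0,0,0,15,0,0,0,0,0,15,0.2,0,0,0,0,15,0.2,0,0,0,0,15,0.2,0,0,0,0,12,0.2,0,0,0,0,8,0,0,0,0,0,4,0,0,0,0,0,0,0,0,0,0,0],
)

```text
time_s: 4.15
eef_pos: [634.8, -172.6, 121.0]
eef_rot: [0.0, 1.0, 0.007, -0.001]
wrist_force: [-9.1, -1.6, 7.4]
opening: 13.8
```

Call:
servo_tool(
  moves=[0,0,0,0,0,0,0,0,0,0,0,0,0,0,40,0,0,0,-20,0,50,0,0,0,-60,0,50,0,0,0,-55,0,20,0,0,0,0,0,0,0,0,0,0,0,0,0,0,0],
  fingers=0.4,
)

```text
time_s: 5.15
eef_pos: [512.7, -172.3, 270.5]
eef_rot: [-0.0, 1.0, 0.007, 0.0]
wrist_force: [-0.0, -0.4, 0.2]
opening: 34.9
```

```bash
python3 w.py w2
```

```text
5.15 [ 512.72380378 -172.33004157  270.4990487 ] [9.99905080e-01 1.37711083e-02 4.32192551e-04] 0.9960188802083333
```

View pics/w2.png

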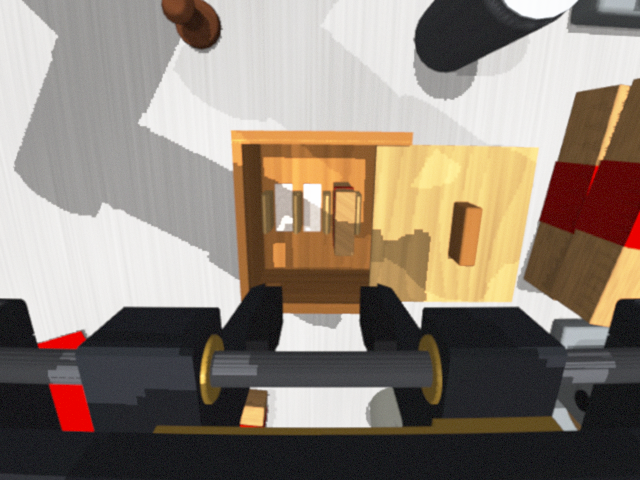

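The cover is back, with the handle now at (465,235). White pads show at (284,207) and (313,207), so the slots at x=-42 and -10 are empty. The packed carton is at (346,220), in the x=+22 slot.

Run:
```python
from h import *
D=np.load('w2.npz');C=D['C'];z=C[...,2];im=D['im'].astype(int)
def rect(m):
    (c,s,a)=cv2.minAreaRect(C[m][:,:2].astype(np.float32)); return np.round(c,1),np.round(s,1),round(a,2),round(float(np.median(z[m])),1),m.sum()
b=np.zeros((480,640),bool); b[150:270,255:370]=1
pad=b&(z<20)&(im.max(2)-im.min(2)<40)&(im.max(2)>110)
for u0,u1 in((255,300),(300,330)):
    k=pad.copy();k[:,:u0]=0;k[:,u1:]=0; print('pad',rect(k))
print('packed top',rect(b&(z>80)&(z<93)))
rg=b&(z>43)&(z<52)
n,l,s,c=cv2.connectedComponentsWithStats(rg.astype(np.uint8))
for i in range(1,n):
    if s[i,4]>20: print('ridge',s[i],rect(l==i))
b[:]=0;b[190:280,440:490]=1; print('handle',rect(b&(z>122)&(z<133)))
b[:]=0;b[120:145,225:420]=1; r=b&(z>100)&(z<108);print('rim',rect(r),C[r][:,0].min())
for v in range(150,280,20):
    q=C[v,225:380];zz=q[:,2]; k=(zz>101)&(zz<108); print(v,q[k][:,0].min().round(1),q[k][0,1].round(1))
```

```text
pad (array([ 471.1, -173.9]), array([53.3, 18.3]), 89.47, 8.3, np.int64(771))
pad (array([ 503.9, -173.6]), array([18.2, 53.5]), 0.09, 8.4, np.int64(772))
packed top (array([ 536.9, -180.4]), array([29.7, 76. ]), 12.81, 87.3, np.int64(1294))
ridge [255 177   4  93 136] (array([ 447.2, -184.8]), array([ 0.7, 96.8]), 0.12, 47.1, np.int64(136))
ridge [262 195   6  39 168] (array([ 455.5, -173.7]), array([ 4.6, 39.6]), 0.58, 46.6, np.int64(168))
ridge [293 195   5  39 170] (array([ 487.2, -173.6]), array([39.8,  4.3]), 89.87, 46.6, np.int64(170))
ridge [324 195   5  39 174] (array([ 519.2, -173.4]), array([ 4.2, 39.9]), 1.09, 46.4, np.int64(174))
ridge [354 196   6  39 161] (array([ 551.1, -173.3]), array([ 4.8, 39.7]), 0.24, 46.5, np.int64(161))
handle (array([ 634.9, -172.8]), array([14.8, 49.9]), 1.14, 127.1, np.int64(1122))
rim (array([513.6, -97.2]), array([148.4,  11. ]), 0.58, 103.5, np.int64(2385)) 439.484176595461
150 439.8 -108.2
170 439.9 -124.4
190 439.9 -141.1
210 441.0 -158.1
230 440.6 -176.1
250 439.5 -194.6
270 440.4 -213.4
```

Call:
servo_tool(
  moves=[1,30,0,0,0,8,1,42,0,0,0,9,2,42,0,0,0,9,2,42,0,0,0,9,2,42,0,0,0,9,2,42,0,0,0,9,2,42,0,0,0,9,2,42,0,0,0,9,2,42,0,0,0,3.6,0,0,0,0,0,0,0,0,0,0,0,0],
  fingers=1,
)

```text
time_s: 6.58
eef_pos: [528.5, 193.7, 269.8]
eef_rot: [-0.0, 0.791, 0.611, -0.001]
wrist_force: [0.8, -0.0, 0.5]
opening: 88.3
```

```bash
python3 w.py w3
```

```text
6.575 [528.4719898  193.69007486 269.8408143 ] [ 2.52357170e-01  9.67633870e-01 -7.43387289e-04] 0.9959733072916667
```

View pics/w3.png

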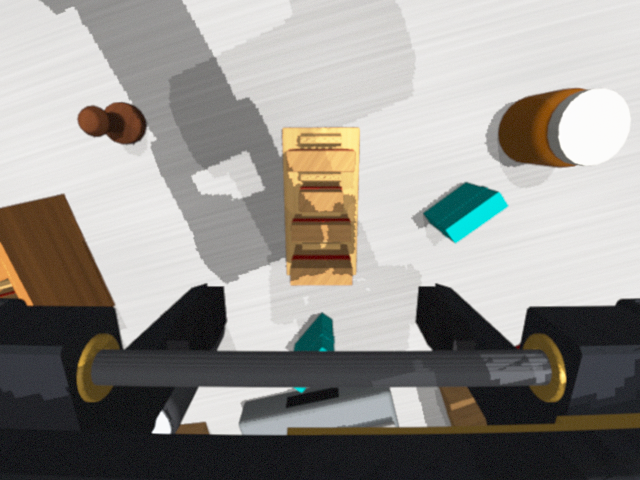

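Run:
```python
from h import *
D=np.load('w3.npz');C=D['C'];z=C[...,2];im=D['im']
save('w3c',cv2.resize(im[115:300,265:375],None,fx=3.2,fy=3.2,interpolation=cv2.INTER_CUBIC))
def rect(m):
    (c,s,a)=cv2.minAreaRect(C[m][:,:2].astype(np.float32)); return np.round(c,1),np.round(s,1),round(a,2),round(float(np.median(z[m])),1),m.sum()
b=np.zeros((480,640),bool); b[120:290,275:370]=1
for lo,hi in((84,92),(57,66),(43,50),(5,10)):
    n,l,s,c=cv2.connectedComponentsWithStats((b&(z>lo)&(z<hi)).astype(np.uint8))
    for i in range(1,n):
        if s[i,4]>60: print(lo,s[i],rect(l==i))
```

```text
84 [ 286  150   69   22 1468] (array([476.3, 207.6]), array([59.6, 18.1]), 75.44, 87.3, np.int64(1468))
84 [298 191  45  21 887] (array([510.9, 198.7]), array([39.6, 18. ]), 75.46, 87.4, np.int64(887))
84 [ 289  266   64   19 1116] (array([580.3, 180.9]), array([60.1, 18.1]), 75.27, 87.3, np.int64(1116))
57 [300 187  42   2  83] (array([502.3, 201.3]), array([39.7,  0.7]), 75.41, 61.7, np.int64(83))
57 [ 291  223   60   19 1085] (array([545.8, 189.8]), array([59.3, 18.3]), 75.67, 61.3, np.int64(1085))
57 [291 257  60   4 198] (array([572. , 183.1]), array([60.3,  1.7]), 76.09, 61.9, np.int64(198))
43 [300 135  42   9 332] (array([458.7, 212.5]), array([39.7,  7.5]), 75.44, 46.3, np.int64(332))
43 [301 172  40   9 342] (array([493.3, 203.6]), array([39. ,  7.9]), 75.41, 46.4, np.int64(342))
43 [301 212  39   4 154] (array([529.8, 193.5]), array([39.1,  3.5]), 75.72, 46.6, np.int64(154))
43 [292 220  58   3 110] (array([537.1, 192.1]), array([59.2,  1.2]), 75.98, 46.4, np.int64(110))
43 [302 242  38   7 265] (array([562.4, 185.5]), array([39.1,  6.9]), 74.85, 46.5, np.int64(265))
43 [293 253  56   3  98] (array([572. , 183.2]), array([58.5,  1.1]), 75.81, 46.1, np.int64(98))
5 [ 282  128   78  147 3460] (array([528.7, 194.2]), array([ 84.1, 167.7]), 75.52, 7.4, np.int64(3460))
```

View pics/w3c.png

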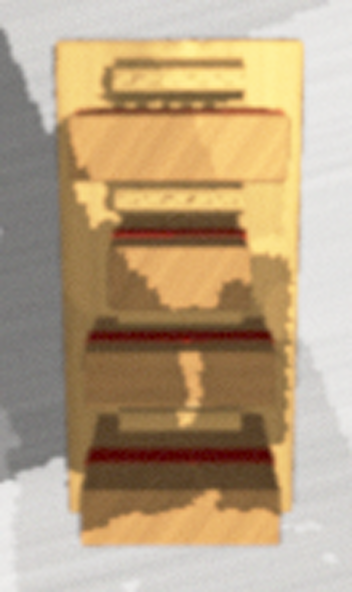

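The crop confirms the two targets: the full-size cartons with red bands at (321,160) and (321,277) in the wrist picture. The narrow and low cartons sit between them and the turquoise ones are outside. First I'll pick the near one at (476.3,207.6).

Call:
servo_tool(
  moves=[-26,7,0,0,0,0,-26,7,-40,0,0,0,0,0,-50,0,0,0,0,0,-45,0,0,0,0,0,-35,0,0,0,0,0,-20,0,0,0,0,0,-10,0,0,0,0,0,0,0,0,0],
)

```text
time_s: 7.62
eef_pos: [476.3, 207.3, 70.7]
eef_rot: [-0.0, 0.792, 0.611, -0.0]
wrist_force: [-0.6, -0.2, 0.1]
opening: 88.2
```

Call:
servo_tool(
  moves=[0,0,0,0,0,0,0,0,0,0,0,0,0,0,0,0,0,0,0,0,0,0,0,0],
  fingers=0.5,
)

```text
time_s: 8.12
eef_pos: [476.2, 207.8, 71.2]
eef_rot: [0.0, 0.791, 0.612, 0.0]
wrist_force: [0.5, -0.2, 5.3]
opening: 59.7
```

Call:
servo_tool(
  moves=[0,0,5,0,0,0,0,0,15,0,0,0,0,0,30,0,0,0,0,0,50,0,0,0,0,-20,50,0,0,0,0,-45,0,0,0,3,0,-50,0,0,0,3,0,-50,0,0,0,3,0,-50,0,0,0,3,-2,-50,0,0,0,2.9,-2,-50,0,0,0,0,-1,-40,0,0,0,0],
)

```text
time_s: 9.62
eef_pos: [470.6, -149.0, 220.8]
eef_rot: [-0.0, 0.706, 0.709, -0.0]
wrist_force: [0.1, 0.6, -1.2]
opening: 59.8
```

Call:
servo_tool(
  moves=[0,-20,0,0,0,0,0,-6,0,0,0,0,0,0,0,0,0,0,0,0,0,0,0,0],
)

```text
time_s: 10.12
eef_pos: [471.1, -172.1, 220.8]
eef_rot: [-0.0, 0.705, 0.709, 0.0]
wrist_force: [0.3, 0.2, -0.3]
opening: 59.8
```

```bash
python3 w.py w4
```

```text
10.125 [ 471.13081476 -172.09900228  220.84198703] [-6.44989198e-03  9.99979171e-01  2.36339611e-04] 0.9958919270833333
```

View pics/w4.png

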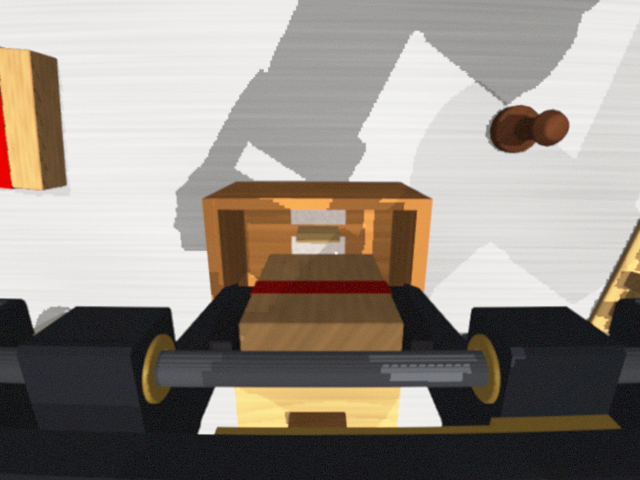

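The carton is held upright over the box, with its face spanning (240-402, 255-348). I'll check its tilt and position against the slot.

```bash
cat > held.py <<'E'
import sys
from h import *
D=np.load(sys.argv[1]+'.npz');C=D['C'];p=D['pos']
# face band below pads: points within carton z range
b=np.zeros((480,640),bool); b[250:350,235:405]=1
z=C[...,2]
m=b&(np.abs(C[...,0]-(p[0]-9))<6)&(np.abs(C[...,1]-p[1])<36)&(z<p[2]+12)&(z>p[2]-66)
P=C[m]
n=np.linalg.svd(P-P.mean(0),full_matrices=False)[2][2]
print('n',m.sum(),'face normal',n*np.sign(n[0]),'mean',P.mean(0))
for zz in range(int(p[2])-64,int(p[2])+15,10):
    q=P[np.abs(P[:,2]-zz)<4]
    if len(q)>20: print(zz,'x',np.median(q[:,0]).round(1),'y',np.percentile(q[:,1],[1,99]).round(1))
print('z range',np.percentile(P[:,2],[0.5,99.5]),'tcp',p)
E
python3 held.py w4
```

```text
n 9110 face normal [ 0.99996748  0.00691344 -0.0041523 ] mean [ 462.68565451 -171.6700942   204.87908294]
156 x 462.7 y [-200.3 -142.5]
166 x 462.6 y [-200.5 -142.4]
176 x 462.6 y [-200.3 -142.2]
186 x 462.6 y [-200.4 -142.4]
196 x 462.6 y [-200.6 -142. ]
206 x 462.4 y [-207.2 -136.9]
216 x 462.7 y [-206.6 -137.1]
226 x 462.8 y [-204.3 -139.2]
z range [159.07712853 232.63429523] tcp [ 471.13081476 -172.09900228  220.84198703]
```

Call:
servo_tool(
  moves=[0,-2,-30,0,0,0,0,0,-35,0,0,0,0,0,-30,0,0,0,0,0,-20,0,0,0,0,0,-12,0,0,0,0,0,-10,0,0,0,0,0,-6,0,0,0,0,0,0,0,0,0],
)

```text
time_s: 11.18
eef_pos: [471.1, -175.2, 77.7]
eef_rot: [-0.0, 0.705, 0.709, -0.0]
wrist_force: [-0.1, -0.1, -1.1]
opening: 59.8
```

Call:
servo_tool(
  moves=[0,0.5,-3,0,0,0,0,0,-3,0,0,0,0,0,0,0,0,0,0,0,0,0,0,0],
)

```text
time_s: 11.68
eef_pos: [471.1, -174.8, 71.8]
eef_rot: [0.0, 0.705, 0.709, 0.0]
wrist_force: [0.6, 0.2, -0.9]
opening: 60.0
```

Call:
servo_tool(
  moves=[0,0,-1,0,0,0,0,0,0,0,0,0],
)

```text
time_s: 11.92
eef_pos: [471.2, -174.8, 71.2]
eef_rot: [0.0, 0.705, 0.709, 0.0]
wrist_force: [-0.8, 0.7, 3.9]
opening: 60.0
```

On the floor (contact force 3.9 N). Release and retreat.

Call:
servo_tool(
  moves=[0,0,0,0,0,0,0,0,0,0,0,0,0,0,0,0,0,0,0,0,10,0,0,0,0,0,40,0,0,0,0,0,50,0,0,0,0,10,50,0,0,0,0,0,30,0,0,0,0,0,0,0,0,0],
  fingers=0.85,
)

```text
time_s: 13.05
eef_pos: [471.5, -164.9, 253.2]
eef_rot: [0.003, 0.705, 0.709, 0.001]
wrist_force: [-0.2, -0.5, -0.4]
opening: 74.8
```

```bash
python3 w.py w5
```

```text
13.05 [ 471.5019297  -164.89915363  253.23315844] [-0.0053795   0.99998135 -0.00289155] 0.9959928385416666
```

View pics/w5.png

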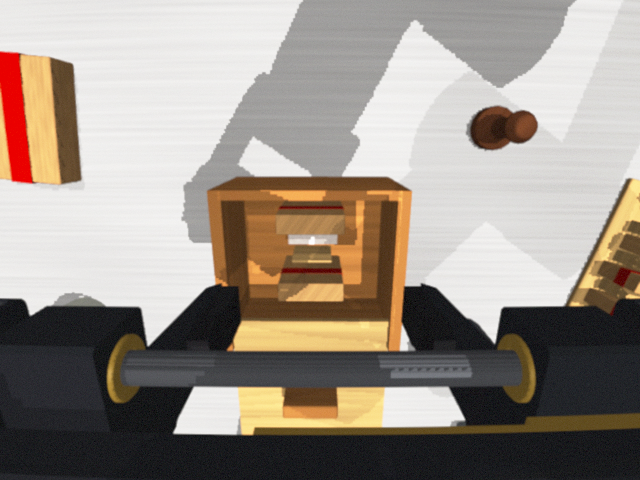

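The first carton stands in its slot at (310,222). The one free pad shows at (312,239) and the packed carton is at (310,285). Now the far carton.

Call:
servo_tool(
  moves=[8,28,0,0,0,0,12,40,0,0,0,-3,12,40,0,0,0,-3,12,40,0,0,0,-3,12,40,0,0,0,-3,12,40,0,0,0,-2.9,12,40,0,0,0,0,12,40,0,0,0,0,17,38,-20,0,0,0,0,0,-20,0,0,0,0,0,0,0,0,0,0,0,0,0,0,0],
  fingers=1,
)

```text
time_s: 14.6
eef_pos: [580.1, 180.9, 211.0]
eef_rot: [-0.0, 0.791, 0.611, -0.0]
wrist_force: [0.6, -0.0, 0.8]
opening: 88.4
```

```bash
python3 w.py w6
python3 - <<'E'
from h import *
D=np.load('w6.npz');C=D['C'];z=C[...,2];p=D['pos']
b=np.hypot(C[...,0]-580,C[...,1]-181)<42
n,l,s,c=cv2.connectedComponentsWithStats((b&(z>83)&(z<92)).astype(np.uint8))
for i in range(1,n):
    if s[i,4]>60: print(s[i],cv2.minAreaRect(C[l==i][:,:2].astype(np.float32)))
E
```

```text
14.6 [580.088778   180.85768788 210.95318445] [ 2.52815010e-01  9.67514632e-01 -9.17819456e-05] 0.9959407552083334
[ 280  227   80   25 1919] ((580.8818969726562, 180.82086181640625), (59.87886047363281, 18.66734504699707), 75.26893615722656)
```

View pics/w6.png

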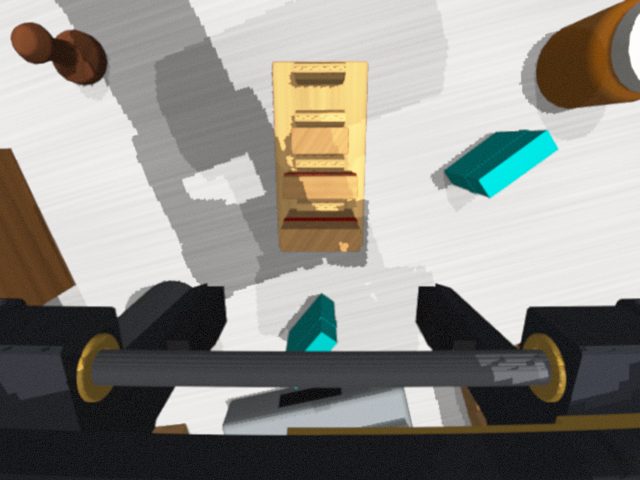

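The far full-size carton at (320,238) is under the gripper. The turquoise one at (316,322) is well beyond it. Descending.

Call:
servo_tool(
  moves=[0.5,0,-35,0,0,0,0,0,-45,0,0,0,0,0,-35,0,0,0,0,0,-18,0,0,0,0,0,-7,0,0,0,0,0,0,0,0,0],
)

```text
time_s: 15.4
eef_pos: [580.9, 181.1, 71.4]
eef_rot: [0.0, 0.791, 0.611, 0.0]
wrist_force: [-0.6, -0.1, -0.4]
opening: 88.0
```

Call:
servo_tool(
  moves=[0,0,0,0,0,0,0,0,0,0,0,0,0,0,0,0,0,0,0,0,0,0,0,0],
  fingers=0.5,
)

```text
time_s: 15.9
eef_pos: [580.7, 181.2, 71.2]
eef_rot: [0.0, 0.791, 0.611, 0.0]
wrist_force: [-1.1, -1.1, 3.7]
opening: 59.6
```

Call:
servo_tool(
  moves=[0,0,5,0,0,0,0,0,15,0,0,0,0,0,30,0,0,0,-5,0,50,0,0,0,-22,-20,50,0,0,0,-25,-45,0,0,0,3,-25,-50,0,0,0,3,0,-50,0,0,0,3,0,-50,0,0,0,3,0,-50,0,0,0,2.9,0,-50,0,0,0,0,0,-30,0,0,0,0],
)

```text
time_s: 17.4
eef_pos: [503.3, -165.9, 221.6]
eef_rot: [0.001, 0.706, 0.708, 0.0]
wrist_force: [-0.2, 0.0, -1.1]
opening: 59.8
```

Call:
servo_tool(
  moves=[0,-9.5,0,0,0,0,0,0,0,0,0,0,0,0,0,0,0,0],
)

```text
time_s: 17.77
eef_pos: [503.6, -172.0, 221.0]
eef_rot: [-0.0, 0.705, 0.709, 0.0]
wrist_force: [-0.8, -0.5, -1.4]
opening: 59.6
```

```bash
python3 w.py w7; python3 held.py w7
```

```text
17.775 [ 503.5687496  -172.00059134  221.01203459] [-6.39253789e-03  9.99979548e-01  1.99032421e-04] 0.9959993489583333
n 9183 face normal [ 0.99997334  0.00647127 -0.00338299] mean [ 495.31789652 -171.57217287  204.89917725]
157 x 495.3 y [-200.1 -142.6]
167 x 495.3 y [-200.4 -142.3]
177 x 495.3 y [-200.4 -142.5]
187 x 495.3 y [-200.2 -142.4]
197 x 495.2 y [-200.5 -142.2]
207 x 495.1 y [-207.2 -136.7]
217 x 495.4 y [-206.3 -137.1]
227 x 495.4 y [-204.  -139.3]
z range [158.76878769 232.83247649] tcp [ 503.5687496  -172.00059134  221.01203459]
```

View pics/w7.png

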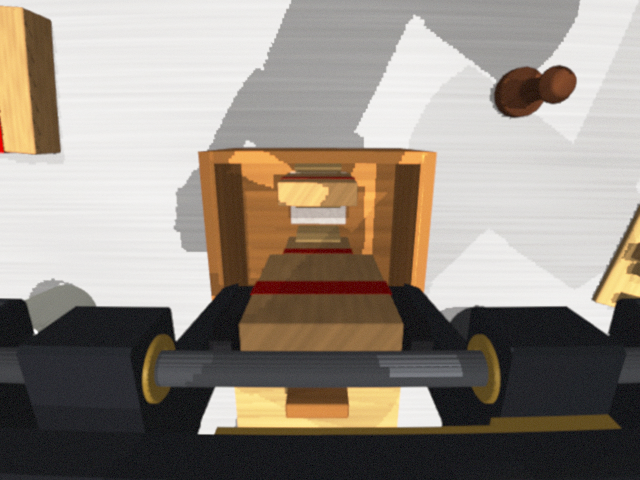

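The held carton sits ~1 mm too far in +x for the free slot (pad at (318,213)). I'll correct that and lower it.

Call:
servo_tool(
  moves=[-1,-1.5,-30,0,0,0,0,0,-35,0,0,0,0,0,-30,0,0,0,0,0,-20,0,0,0,0,0,-12,0,0,0,0,0,-10,0,0,0,0,0,-6,0,0,0,0,0,0,0,0,0],
)

```text
time_s: 18.82
eef_pos: [502.6, -174.7, 77.8]
eef_rot: [-0.0, 0.705, 0.709, 0.0]
wrist_force: [-0.2, -0.7, -1.9]
opening: 59.6
```

Call:
servo_tool(
  moves=[0,0,-3,0,0,0,0,0,-3,0,0,0,0,0,-1,0,0,0,0,0,0,0,0,0],
)

```text
time_s: 19.32
eef_pos: [502.6, -174.7, 71.2]
eef_rot: [0.0, 0.705, 0.709, 0.0]
wrist_force: [-1.0, -0.1, 3.9]
opening: 59.7
```

Call:
servo_tool(
  moves=[0,0,0,0,0,0,0,0,0,0,0,0,0,0,0,0,0,0,0,0,10,0,0,0,0,0,40,0,0,0,0,0,50,0,0,0,0,0,50,0,0,-10,0,0,40,0,0,-10,0,0,10,0,0,-10,0,0,0,0,0,-10,10,2,0,0,0,-10,0,0,0,0,0,-10],
  fingers=0.85,
)

```text
time_s: 20.82
eef_pos: [512.7, -172.5, 271.4]
eef_rot: [0.0, 0.966, 0.259, 0.0]
wrist_force: [0.0, -0.7, -0.3]
opening: 75.1
```

Call:
servo_tool(
  moves=[0,0,0,0,0,-10,0,0,0,0,0,-10,0,0,0,0,0,-10,0,0,0,0,0,0,0,0,0,0,0,0],
  fingers=0.5,
)

```text
time_s: 21.45
eef_pos: [512.5, -172.7, 271.1]
eef_rot: [0.0, 1.0, 0.004, 0.0]
wrist_force: [-0.6, -0.2, 1.6]
opening: 44.0
```

```bash
python3 w.py w8
python3 - <<'E'
from h import *
D=np.load('w8.npz');C=D['C'];z=C[...,2]
def rect(m):
    (c,s,a)=cv2.minAreaRect(C[m][:,:2].astype(np.float32)); return np.round(c,1),np.round(s,1),round(a,2),round(float(np.median(z[m])),1),m.sum()
b=(C[...,0]>450)&(C[...,0]<557)&(abs(C[...,1]+174)<45)
n,l,s,c=cv2.connectedComponentsWithStats((b&(z>80)&(z<94)).astype(np.uint8))
for i in range(1,n):
    if s[i,4]>100: print('top',s[i],rect(l==i))
b=(C[...,0]>600)&(C[...,0]<670)&(abs(C[...,1]+174)<45)&(z>122)&(z<133); print('handle',rect(b))
E
```

```text
21.45 [ 512.47257046 -172.68518927  271.08283601] [9.99963438e-01 8.54805878e-03 2.29768843e-04] 0.9961328125
top [ 264  190   23   65 1307] (array([ 471.4, -173.7]), array([18.3, 60.3]), 0.13, 87.3, np.int64(1307))
top [ 300  190   20   65 1295] (array([ 503. , -173.6]), array([17.9, 60.2]), 0.39, 87.3, np.int64(1295))
top [ 334  190   22   65 1284] (array([ 535.4, -173.2]), array([18.1, 59.7]), 0.28, 87.3, np.int64(1284))
handle (array([ 635. , -172.9]), array([14.9, 50. ]), 0.5, 127.1, np.int64(1137))
```

View pics/w8.png

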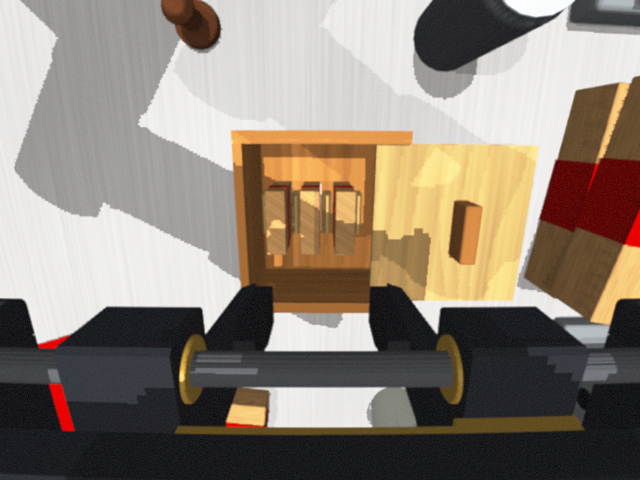

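All three cartons stand in their slots (at (277,220), (310,220) and (345,220)), with tops at the same height of 87.3. Now closing the cover.

Call:
servo_tool(
  moves=[40,0,0,0,0,0,45,0,0,0,0,0,37.5,-0.5,0,0,0,0,0,0,-45,0,0,0,0,0,-50,0,0,0,0,0,-35,0,0,0,0,0,-15,0,0,0,0,0,-5,0,0,0,0,0,0,0,0,0],
  fingers=0.6,
)

```text
time_s: 22.62
eef_pos: [635.5, -173.4, 121.9]
eef_rot: [0.0, 1.0, 0.003, 0.001]
wrist_force: [-0.2, -0.2, 0.1]
opening: 53.1
```

Call:
servo_tool(
  moves=[0,0,0,0,0,0,0,0,0,0,0,0,0,0,0,0,0,0,0,0,0,0,0,0,0,0,0,0,0,0],
  fingers=0,
)

```text
time_s: 23.25
eef_pos: [634.7, -173.3, 120.9]
eef_rot: [-0.0, 1.0, 0.003, -0.0]
wrist_force: [-2.4, -0.1, 2.9]
opening: 13.9
```

Call:
servo_tool(
  moves=[-6,0,0,0,0,0,-12,0,0,0,0,0,-15,-0.2,0,0,0,0,-15,-0.1,0,0,0,0,-15,-0.1,0,0,0,0,-15,-0.1,0,0,0,0,-12,0,0,0,0,0,-8,0,0,0,0,0,-6,0,0,0,0,0,-3,0,0,0,0,0,0,0,0,0,0,0],
)

```text
time_s: 24.62
eef_pos: [527.7, -173.7, 120.8]
eef_rot: [-0.0, 1.0, 0.003, -0.0]
wrist_force: [-1.3, 0.6, 3.3]
opening: 14.0
```

Nearly shut, with ~4 mm left. I'll go on in small steps until the force rises.

Call:
servo_tool(
  moves=[-2,0,0,0,0,0,-1,0,0,0,0,0,0,0,0,0,0,0],
)

```text
time_s: 25.0
eef_pos: [525.1, -173.7, 120.8]
eef_rot: [0.0, 1.0, 0.003, 0.0]
wrist_force: [1.6, 2.4, 2.8]
opening: 13.5
```

Call:
servo_tool(
  moves=[-1,0,0,0,0,0,0,0,0,0,0,0],
)

```text
time_s: 25.25
eef_pos: [524.1, -173.7, 120.9]
eef_rot: [0.0, 1.0, 0.003, 0.0]
wrist_force: [2.0, 3.3, 3.6]
opening: 13.8
```

Call:
servo_tool(
  moves=[-1,0,0,0,0,0,0,0,0,0,0,0],
)

```text
time_s: 25.5
eef_pos: [523.0, -173.7, 120.8]
eef_rot: [-0.0, 1.0, 0.003, 0.0]
wrist_force: [2.3, 3.9, 3.4]
opening: 14.0
```

Call:
servo_tool(
  moves=[-1,0,0,0,0,0,0,0,0,0,0,0],
)

```text
time_s: 25.75
eef_pos: [522.5, -173.7, 120.9]
eef_rot: [0.0, 1.0, 0.002, 0.001]
wrist_force: [5.3, 2.1, 2.5]
opening: 14.0
```

Call:
servo_tool(
  moves=[-1,0,0,0,0,0,0,0,0,0,0,0],
)

```text
time_s: 26.0
eef_pos: [522.5, -173.8, 120.9]
eef_rot: [0.0, 1.0, 0.002, 0.002]
wrist_force: [10.5, 3.8, -0.0]
opening: 14.0
```

The force rises with no further motion, so the cover is against its stop. Release, retreat and check.

Call:
servo_tool(
  moves=[0,0,0,0,0,0,0,0,0,0,0,0,0,0,0,0,0,0,0,0,30,0,0,0,0,0,50,0,0,0,0,0,50,0,0,0,0,0,20,0,0,0,0,0,0,0,0,0],
  fingers=0.5,
)

```text
time_s: 27.0
eef_pos: [521.1, -174.0, 271.8]
eef_rot: [0.001, 1.0, 0.002, 0.001]
wrist_force: [0.2, 0.1, 0.4]
opening: 44.0
```

```bash
python3 w.py w9
python3 - <<'E'
from h import *
D=np.load('w9.npz');C=D['C'];z=C[...,2]
b=(abs(C[...,0]-523)<40)&(abs(C[...,1]+174)<45)&(z>122)&(z<133); print('handle',cv2.minAreaRect(C[b][:,:2].astype(np.float32)))
b=(abs(C[...,1]+160)<30)&(z>94)&(z<100)&(C[...,0]>560)&(C[...,0]<640); print('cover edge',C[b][:,0].max())
im,d=capture('top'); save('top2',im); Ct=cloud('top',d); C1=np.load('C_top1.npy')
for nm,(u,v) in dict(canister=(321,187),tin=(380,200),jar=(169,241),cup=(478,209),stamp=(318,286),turqA=(275,184),turqB=(207,223),low=(258,232),narrow=(253,243)).items(): print(nm,C1[v,u].round(1),Ct[v,u].round(1))
E
```

```text
27.0 [ 521.14564303 -173.96552767  271.81355278] [0.99998545 0.0049629  0.00211504] 0.996123046875
handle ((523.4691162109375, -173.35678100585938), (13.289669036865234, 49.8074951171875), 0.3696935772895813)
cover edge 585.5828374969781
canister [651.5   3.1 175. ] [652.3   3.1 171.6]
tin [ 644.4 -171.9   43.1] [ 541.5 -122.6  546.3]
jar [506.3 432.5  94.7] [505.6 431.1 100.3]
cup [ 627.9 -469.6    7.9] [ 629.  -471.1    2.1]
stamp [385.4   7.9  76.4] [386.3   8.   61.1]
turqA [679.1 137.3  83.3] [680.6 137.8  76.6]
turqB [562.6 331.   76.3] [562.1 330.4  79.3]
low [540.4 184.8  62.9] [539.7 184.2  68.1]
narrow [504.8 195.3  88.2] [503.7 194.4  96.2]
```

View pics/w9.png

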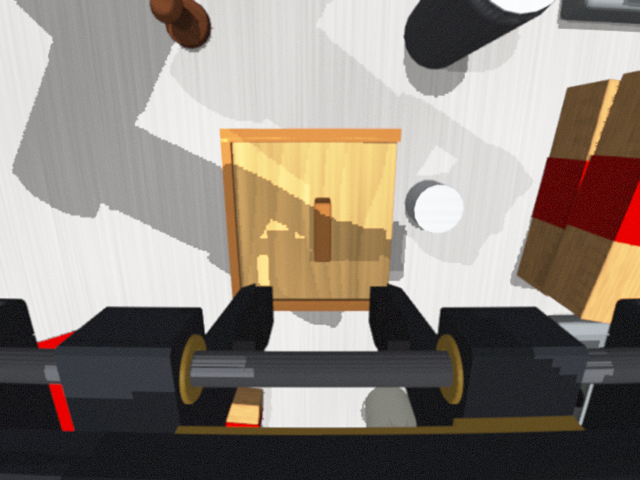

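View pics/top2.png

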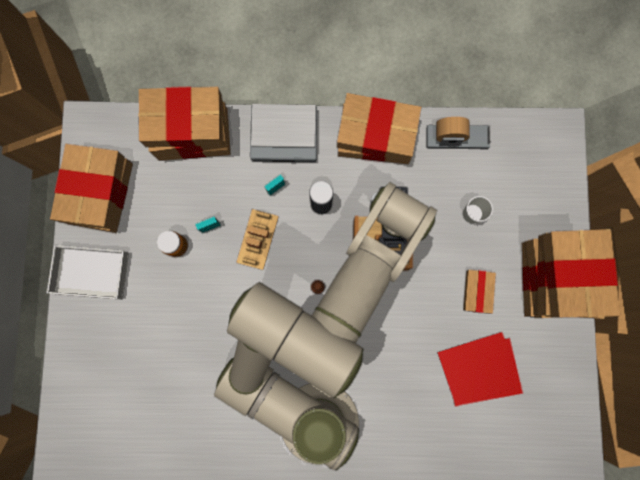

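The handle at (322,230) is at x=523.5, which is 10 mm from the box centre, and the cover edge is at +72. Both are the shut values. The rack still holds the low and narrow cartons, and the bystanders in view haven't moved.

```bash
python3 -c "
from station import finish_job
print(finish_job())"
```

```text
the job is handed in; nothing more can be done
None
```

I slid the cover back and moved the two full-size cartons from the rack's outer slots into the box's two empty slots (x = -42 and -10). I then slid the cover shut and handed the job in at about 27 s of the 72 s allowed.

**Cartons:** before closing, all three in the box stood upright, centred to within about 0.5 mm, with tops level at 87.3 mm. Each of mine was pressed down until it touched the floor, at about 4 N.

**Cover:** it stopped against the -x wall at about 10 N. The handle then measured 10 mm from the box centre and the edge +72 mm, both the fully shut values.

**Everything else:** the low and narrow cartons are still in the rack. The turquoise look-alikes, canister, jar, cup and stamp are at the same points to within about 1.5 mm in plan. Their spot heights differed by up to 15 mm (stamp) between the two top pictures. I put this down to depth noise at the edges, since the pictures themselves look the same. The arm hid the tin in the last top picture, but the wrist picture shows it standing in its place. I compared the bundle only by eye, and it looks unmoved. No check failed.

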